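# Click the homework timer one notch on and start it

### The arm

A 6-joint arm with a two-finger parallel gripper is mounted at the origin on the work surface. World frame = base frame: x ahead of the robot, y to its left, z up, the work surface at z = 0. Lengths are in m, angles in rad, forces in N, time in s.
With the tool pointing down it reaches from about 0.275 to 0.725 m from the base axis. Payload 5.6 kg.
Tool frame: the origin (TCP) lies midway between the tips of the shut fingers; the grasp point (between the pads) lies 19 mm behind it; z points along the fingers, y is the line along which they close (so a half turn about z gives the same grasp; the last joint's range is limited). The gripper opens to 85 mm and grips with 20 to 120 N. Pads are 22 mm wide; open, the fingers measure 114 mm over their backs; the gripper's body (76 mm by 85 mm) begins 54 mm behind the grasp point. The pads swing forward as they close: fully open they stand 13 mm farther back than shut.
Start: joints at [1.61, 0.255, 0.108, 0, -1.424, -0.285], TCP at [0.134, 0.533, 0.231] pointing down, gripper open.
Joint ranges: [-2.95, 2.95], [-1.21, 1.97], [-1.09, 1.5], [-2.87, 1.71], [-2.94, -0.07], [-3.05, 3.05]. Speed limits (rad/s): [2.57, 2.57, 3.14, 3.14, 3.14, 3.14].

### API

Orientations are given as a unit quaternion [x, y, z, w].
In Python, from station import telemetry, vision, robot, look_for gives the robot as it stands. The module is installed in compiled form; this text tells all that it offers.
- The arm moves only by the shell command python3 -m inch 'ROWS'. ROWS is JSON, a list that holds one entry, the list of rows, each a list of 7 numbers: the shift along the tool's x, y, z as a fraction of full scale, then the turn, a rotation vector about the tool's x, y, z as a fraction of full scale, then the opening, from 0 (shut) to 1 (fully open). A call has 1 to 20 rows; each row shifts and turns the commanded pose from where the row before left it, along the tool's axes as they then stand; what a row does not reach is not made up. Full scale, the value 1, is 0.3 m for a shift and pi rad for a turn. A row lasts 1/8 s, in which the tool goes at most 62.5 mm and 10.7 degrees, less where a joint would pass 70% of its speed; a pose out of reach is approached as far as the arm can. A call with a number of a shift or a turn outside -1 to 1 is refused whole. A call with a gripper value outside its range is refused whole. The fingers move at their own pace and stop on an object; the grip force is fixed at half the most. Time passes only in rows, so rows that do not move let the fingers close. It gives the time, the measured TCP pose, the force, the opening and the grip force at its end, in the units of the state.
- telemetry.observe(): the state, without advancing time (a new reading comes with each control period).
- vision.read_camera(name): name is "scene" or "side" or "wrist"; returns the picture (480x640x3 uint8, red, green, blue); there is no depth.
- vision.calibration(name): a dict with "fx", "fy", "cx", "cy" (pixels), "camera_from_world" (4x4, takes a point from world to camera coordinates); the wrist camera has in their place "mount" (4x4, takes a point from camera to tool coordinates, whose origin is the TCP and whose axes are the flange's). Camera axes: x right, y down, z forward; pixel columns grow to the right and rows downward; lengths in m; the calibration is good to about 2 mm. A picture is of the moment at which its call begins: read the wrist's pose just before it. calibration takes no time and is no camera call.
- robot.hand_in(): hands the job in; it is judged then, once.
Trained networks look in the newest picture that a camera, given by its name, has taken for a name from the list of things; names that differ only in an ending like _2 or _b are one class to them, and where a whole thing is asked for, a point or a joint stands for the part that bears it (a point fixed in the world has none). Each returns a list of dicts, best first, with "score" (0 to 1); they miss things now and then, are a little off and sometimes report something else, mostly with a low value. They report only what shows in the picture. A call takes as long as a camera call. They do not tell look-alikes from the thing itself.
- look_for(camera, label): "location" ([column, row] in pixels, amid what is visible of it).
The state is a dict: "time_s": time; "joint_pos": joint angles; "dq": joint speeds; "tau": joint torques, N m; "ee_pos": TCP position; "ee_rot": TCP orientation; "ft_force": force on the tool from outside, world axes, zero at the start; "torque": the same for the moment, N m; "grip_width": opening from 0.0 (shut) to 1.0 (fully open); "finger_force": force on a finger pad.
Only numpy, scipy, OpenCV 4.12 (cv2) and the standard library are available. Lean on these libraries where they do the work, as an engineer would, in place of code of your own. Each camera call takes 0.05 s, during which the arm holds its last target. There are 200 camera calls.

### The job

With a fingertip resting on top of the homework timer's knurled dial, turn the dial clockwise by friction until it clicks into the very next notch (its pointer then rests at the next larger dot), then press the round start button next to the dial right down with a fingertip and let it come back up. Touch gently, pinch or lift nothing, and leave the dial in that notch and all the other things on the counter where they stand.

Things in the scene. Friction and masses are not known exactly. Their poses are not given: they have to be found in the camera images.
- timer: homework timer: a flat white plastic box 130 (x) by 210 (y) by 30 mm high, stuck to the counter by suction feet; it cannot be moved, but is not to be pressed hard (25 N is plenty). Origin at the centre of its underside, x across it, y along its long side, z up. On its top face stand the dial (axis at x = 0, y = +40 mm) and the start button (x = 0, y = -68 mm). Four moulded dots, growing in size clockwise, lie 54 mm from the dial's axis on its +x side.
- dial_centre (a point): centre of the dial's flat top face, on its upright axis, 54 mm above the counter. The dial is a grey disc 88 mm in diameter and 16 mm thick, too wide to pinch, with fine ribs on rim and top and a white pointer ridge on top near the rim. Rubbery fingertips drive it well when pressed on the top about 30 mm from the axis. It floats on a spring: it yields 1 mm per 1.5 N and bottoms at 6 mm.
- dial (a joint): turn of the dial in rad, growing clockwise seen from above. It starts in the notch at 0 (pointer at the second smallest dot). The notches are at -0.6, 0, 0.6 and 1.2 rad, one per dot; the wanted one is 0.6 (second largest dot). Half-way between notches lies a hump that takes about 0.05 N m to pass; let go past the hump, the dial snaps into the notch by itself. End stops at -0.75 and 1.35.
- dial_press (a joint): how far the dial is pushed down, in m: 0 at rest, 0.006 at the bottom; negative if it is pulled up.
- start_top (a point): centre of the top of the start button, a grey round cap 32 mm in diameter in a low black ring, 52 mm above the counter; it is pressed straight down.
- start (a joint): travel of the start button in m: 0 released, 0.006 fully down (about 4 N); it springs back.
- tumbler: bystander: glass tumbler, 72 mm in diameter, 105 mm high, origin at the centre of its underside.
- glue_stick: bystander: white glue stick with an orange cap standing upright, 28 mm in diameter, 90 mm high, origin at the centre of its underside.
- eraser: bystander: eraser 22 by 52 by 13 mm, origin at the centre of its underside.
- protractor_case: bystander: flat blue plastic protractor case 75 by 170 by 20 mm, origin at the centre of its underside.
- pencil_cup: bystander: stainless steel pencil cup 76 mm in diameter, 100 mm high, with pencils up to 190 mm high; origin at the centre of its underside.
Not all that is in view belongs to the job. Of the things shaped like the timer, the white one is meant.

How it is judged:
By the outcome, as a careful person would: the job done as asked, in the order asked, and still so for the second after the job is handed in, with the robot touching nothing.
It also fails if it takes over 38 s, if anything falls off the work surface, if the arm or the gripper's body presses on something with over 40 N, if the wrist force passes 120 N, or if a joint passes its speed limit or range.

## Working session

There is one attempt and no reset: what is moved stays moved. The work goes in short steps, Python scripts to look and compute and a shell command to move; the robot and the scene stay as the last step left them, time stands still between calls to the robot, and variables do not carry over. Pictures are saved under pics/ and viewed, at most 10 in all, crops included, and the job is handed in when it is done.

```bash
mkdir -p pics; cat > h.py <<'E'
import numpy as np, cv2
from scipy.spatial.transform import Rotation as R
from station import telemetry, vision, robot, look_for
def snap(n,f):
    s=telemetry.observe(); im=vision.read_camera(n); cv2.imwrite(f'pics/{f}.png',im[:,:,::-1]); return s,im
def cam(n,s=None):
    c=vision.calibration(n); K=np.array([[c['fx'],0,c['cx']],[0,c['fy'],c['cy']],[0,0,1]])
    if 'camera_from_world' in c: T=np.array(c['camera_from_world'])
    else:
        W=np.eye(4); W[:3,:3]=R.from_quat(s['ee_rot']).as_matrix(); W[:3,3]=s['ee_pos']
        T=np.linalg.inv(W@np.array(c['mount']))
    return K,T
def at(n,px,z,s=None):
    K,T=cam(n,s); Ti=np.linalg.inv(T); d=Ti[:3,:3]@np.linalg.solve(K,[px[0],px[1],1]); o=Ti[:3,3]
    return o+d*(z-o[2])/d[2]
def proj(n,p,s=None):
    K,T=cam(n,s); q=T[:3,:3]@np.array(p)+T[:3,3]; q=K@q; return q[:2]/q[2]
E
python3 - <<'E'
from h import *
s,a=snap('scene','s0')
print({k:np.round(v,3) for k,v in s.items()})
for l,z in [('timer',.03),('dial_centre',.054),('start_top',.052)]:
    for r in look_for('scene',l)[:3]: print(l,r,at('scene',r['location'],z).round(3))
s,b=snap('wrist','w0')
for l,z in [('timer',.03),('dial_centre',.054),('start_top',.052)]:
    for r in look_for('wrist',l)[:3]: print(l,r,at('wrist',r['location'],z,s).round(3))
E
```

```text
{'time_s': np.float64(0.0), 'joint_pos': array([ 1.610e+00,  2.560e-01,  1.070e-01, -1.000e-03, -1.424e+00,
       -2.850e-01]), 'dq': array([-0.001, -0.001, -0.002, -0.   ,  0.001,  0.001]), 'tau': array([-2.0000e-03, -3.8663e+01,  2.3794e+01,  5.3650e+00, -6.0000e-03,
        0.0000e+00]), 'ee_pos': array([0.134, 0.533, 0.23 ]), 'ee_rot': array([ 0.992, -0.123, -0.   ,  0.001]), 'ft_force': array([-0.393,  0.48 ,  0.027]), 'torque': array([ 0.001, -0.043, -0.03 ]), 'finger_force': np.float64(0.0), 'grip_width': np.float64(1.004)}
timer {'location': [330.6, 253.0], 'score': 0.94} [0.553 0.037 0.03 ]
timer {'location': [133.0, 374.5], 'score': 0.8} [ 0.703 -0.392  0.03 ]
timer {'location': [176.5, 250.2], 'score': 0.74} [ 0.438 -0.267  0.03 ]
dial_centre {'location': [345.5, 229.1], 'score': 0.97} [0.52  0.082 0.054]
dial_centre {'location': [525.8, 249.1], 'score': 0.84} [0.694 0.41  0.054]
dial_centre {'location': [150.0, 348.0], 'score': 0.75} [ 0.674 -0.352  0.054]
start_top {'location': [306.6, 254.7], 'score': 0.73} [ 0.558 -0.017  0.052]
start_top {'location': [148.7, 258.6], 'score': 0.7} [ 0.461 -0.324  0.052]
start_top {'location': [102.8, 389.0], 'score': 0.53} [ 0.727 -0.441  0.052]
```

View pics/s0.png

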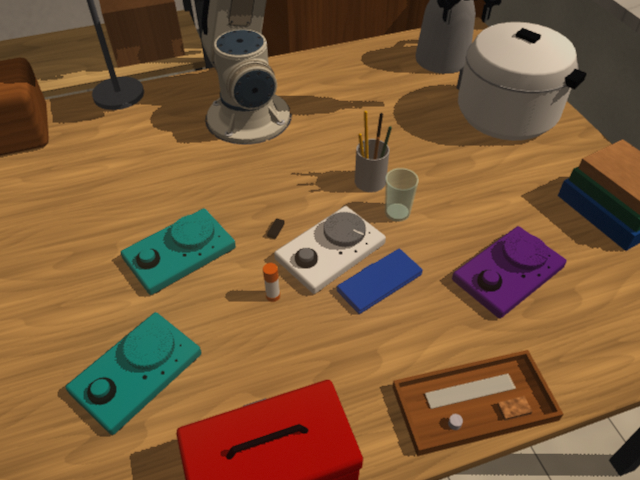

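View pics/w0.png

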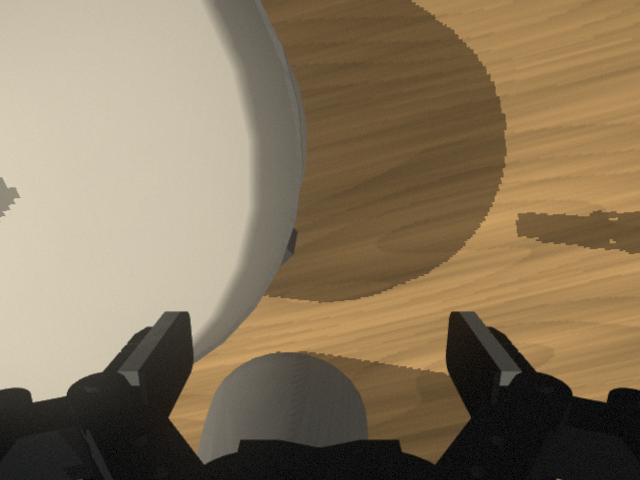

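The white timer is at about (330,248), with its dial at (345,229) and its button at (306,257). The two are 106 mm apart by measurement against 108 mm nominal, so they're consistent. In the wrist view the hand is beside the white pot, so I'll rise first.

```bash
python3 - <<'E'
from h import *
print(np.round(vision.calibration('wrist')['mount'],3).tolist())
for l,z in [('pencil_cup',.08),('tumbler',.05),('glue_stick',.045),('eraser',.007),('protractor_case',.02)]:
    for r in look_for('scene',l)[:2]: print(l,r,at('scene',r['location'],z).round(3))
snap('side','d0')
for l,z in [('dial_centre',.054),('start_top',.052)]:
    for r in look_for('side',l)[:4]: print(l,r,at('side',r['location'],z).round(3))
E
```

```text
[[0.0, -0.961, -0.278, 0.072], [1.0, 0.0, -0.001, 0.001], [0.001, -0.278, 0.961, -0.143], [0.0, 0.0, 0.0, 1.0]]
pencil_cup {'location': [371.3, 162.1], 'score': 0.92} [0.367 0.202 0.08 ]
tumbler {'location': [400.3, 191.4], 'score': 0.93} [0.45  0.241 0.05 ]
glue_stick {'location': [271.6, 283.8], 'score': 0.94} [ 0.601 -0.104  0.045]
eraser {'location': [399.5, 193.9], 'score': 0.58} [0.417 0.258 0.007]
eraser {'location': [273.6, 228.6], 'score': 0.48} [ 0.425 -0.052  0.007]
protractor_case {'location': [380.7, 282.3], 'score': 0.84} [0.651 0.109 0.02 ]
dial_centre {'location': [293.5, 155.4], 'score': 0.96} [0.703 0.425 0.054]
dial_centre {'location': [483.4, 315.8], 'score': 0.75} [ 0.659 -0.353  0.054]
dial_centre {'location': [296.6, 234.1], 'score': 0.74} [0.501 0.059 0.054]
dial_centre {'location': [331.1, 333.9], 'score': 0.58} [ 0.401 -0.236  0.054]
start_top {'location': [384.5, 361.2], 'score': 0.81} [ 0.443 -0.332  0.052]
start_top {'location': [331.8, 245.6], 'score': 0.61} [ 0.547 -0.02   0.052]
start_top {'location': [544.4, 339.1], 'score': 0.55} [ 0.706 -0.448  0.052]
start_top {'location': [373.9, 256.1], 'score': 0.49} [ 0.602 -0.102  0.052]
```

```bash
python3 -m inch '[[[0,0,-0.15,0,0,0,0],[0,0,-0.15,0,0,0,0],[0,0,-0.15,0,0,0,0]]]'
```

```text
time_s: 1.18
ee_pos: [0.1338, 0.5332, 0.3679]
ee_rot: [0.992, -0.123, 0.0, -0.0]
ft_force: [0.1, 0.8, -0.0]
grip_width: 0.38
finger_force: 0.0
```

```bash
python3 -m inch '[[[0.128,0.09,0,0,0,0,0],[0.128,0.09,0,0,0,0,0],[0.128,0.09,0,0,0,0,0],[0.128,0.09,0,0,0,0,0],[0.128,0.09,0,0,0,0,0],[0.128,0.09,0,0,0,0,0],[0.128,0.09,0,0,0,0,0],[0.128,0.09,0,0,0,0,0],[0.128,0.09,0,0,0,0,0],[0.128,0.09,0,0,0,0,0],[0.128,0.09,0,0,0,0,0],[0.128,0.09,0,0,0,0,0],[0.128,0.09,0,0,0,0,0],[0.128,0.09,0,0,0,0,0],[0,0,0.08,0,0,-0.05,0],[0,0,0.08,0,0,-0.05,0],[0,0,0.08,0,0,-0.05,0],[0,0,0.08,0,0,-0.045,0],[0,0,0,0,0,0,0],[0,0,0,0,0,0,0]]]'
python3 - <<'E'
from h import *
s,b=snap('wrist','w1')
for l,z in [('dial_centre',.054),('start_top',.052),('timer',.03)]:
    for r in look_for('wrist',l)[:3]: print(l,r,at('wrist',r['location'],z,s).round(4))
E
```

```text
time_s: 3.68
ee_pos: [0.5638, 0.0359, 0.2715]
ee_rot: [0.983, 0.181, 0.001, 0.0]
ft_force: [0.0, 0.6, 0.8]
grip_width: -0.001
finger_force: 0.0
dial_centre {'location': [471.3, 433.7], 'score': 0.72} [ 0.4002 -0.1906  0.054 ]
dial_centre {'location': [246.8, 239.5], 'score': 0.61} [0.5123 0.0825 0.054 ]
start_top {'location': [616.2, 430.7], 'score': 0.96} [ 0.454  -0.3263  0.052 ]
start_top {'location': [372.0, 234.6], 'score': 0.95} [ 0.5548 -0.0182  0.052 ]
timer {'location': [295.4, 224.9], 'score': 0.95} [0.5337 0.0466 0.03  ]
timer {'location': [574.3, 384.5], 'score': 0.84} [ 0.477  -0.2792  0.03  ]
```

View pics/w1.png

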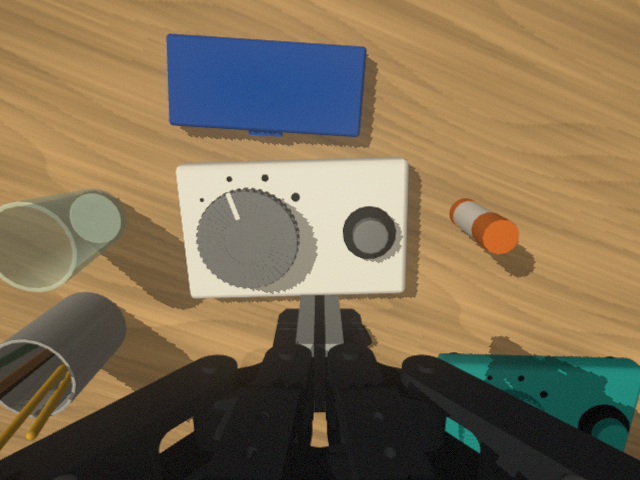

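The wrist view shows the dial at (247,239), its pointer at the second smallest dot, and the button at (371,235). They are 109 mm apart and the tool is within 2° of the timer's yaw. I'll go above the dial's side facing the button, 28 mm from the axis.

```bash
python3 -m inch '[[[-0.051,-0.057,0,0,0,0,0],[-0.051,-0.057,0,0,0,0,0],[0,0,0.12,0,0,0,0],[0,0,0.12,0,0,0,0],[0,0,0.12,0,0,0,0],[0,0,0.12,0,0,0,0],[0,0,0.12,0,0,0,0],[0,0,0,0,0,0,0],[0,0,0,0,0,0,0]]]'
python3 - <<'E'
from h import *
s,b=snap('wrist','w2')
for l,z in [('dial_centre',.054),('start_top',.052)]:
    for r in look_for('wrist',l)[:2]: print(l,r,at('wrist',r['location'],z,s).round(4))
print(s['ee_pos'],proj('wrist',s['ee_pos'],s))
E
```

```text
time_s: 5.0
ee_pos: [0.5237, 0.0572, 0.0921]
ee_rot: [0.983, 0.182, 0.001, 0.0]
ft_force: [0.4, 0.7, -0.3]
grip_width: 0.001
finger_force: 0.0
dial_centre {'location': [246.2, 267.6], 'score': 0.92} [0.5184 0.0887 0.054 ]
start_top {'location': [490.8, 275.0], 'score': 0.81} [ 0.5541 -0.0159  0.052 ]
start_top {'location': [247.5, 269.2], 'score': 0.45} [0.5171 0.088  0.052 ]
[0.52373081 0.05719394 0.09210658] [315.77879889 318.98923727]
```

View pics/w2.png

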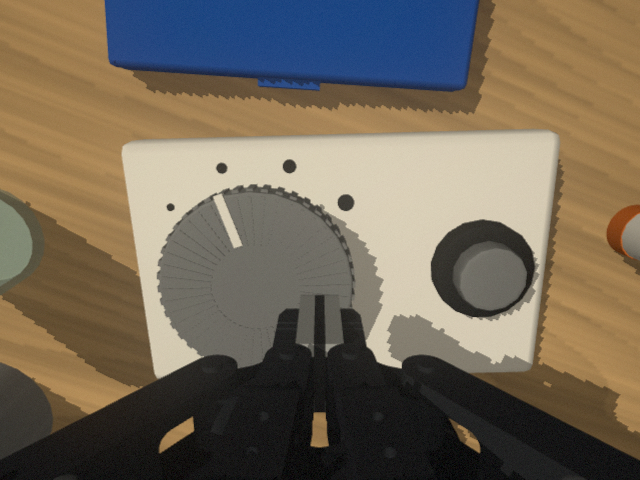

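```bash
python3 -m inch '[[[0,0,0.06,0,0,0,0],[0,0,0.04,0,0,0,0],[0,0,0.02,0,0,0,0],[0,0,0.01,0,0,0,0],[0,0,0.01,0,0,0,0],[0,0,0,0,0,0,0],[0,0,0,0,0,0,0]]]'
```

```text
time_s: 6.02
ee_pos: [0.5233, 0.0571, 0.0495]
ee_rot: [0.983, 0.183, 0.001, 0.0]
ft_force: [-2.1, -0.1, 7.7]
grip_width: 0.004
finger_force: 3.2
```

```bash
python3 -m inch '[[[-0.0072,0,0,0,0,0.0255,0],[-0.0072,0,0,0,0,0.0255,0],[-0.0072,0,0,0,0,0.0255,0],[-0.0072,0,0,0,0,0.0255,0],[-0.0072,0,0,0,0,0.0255,0],[-0.0072,0,0,0,0,0.0255,0],[-0.0072,0,0,0,0,0.0255,0],[-0.0072,0,0,0,0,0.0255,0],[0,0,0,0,0,0,0],[0,0,0,0,0,0,0]]]'
python3 - <<'E'
from h import *
s,b=snap('wrist','w3')
E
```

```text
time_s: 7.28
ee_pos: [0.5064, 0.0548, 0.0496]
ee_rot: [0.991, -0.136, 0.001, 0.0]
ft_force: [-1.4, -3.5, 6.3]
grip_width: -0.0
finger_force: 3.3
```

View pics/w3.png

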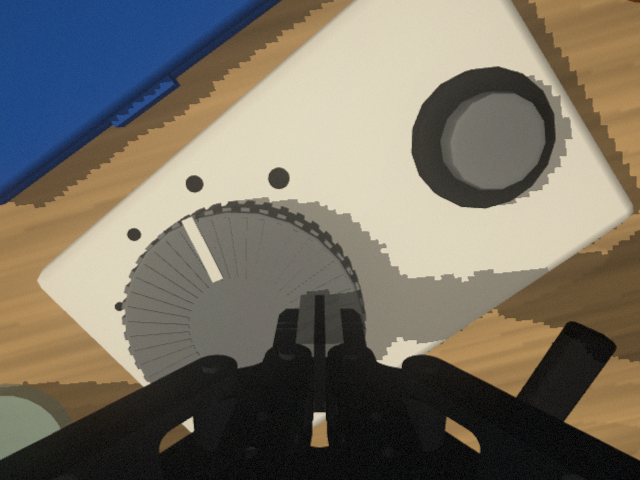

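The pointer at (190,225) has turned with the finger and sits close to the third dot at (194,184). I'll lift straight up and check.

```bash
python3 -m inch '[[[0,0,-0.02,0,0,0,0],[0,0,-0.05,0,0,0,0],[0,0,-0.13,0,0,0,0],[0,0,-0.13,0,0,0,0],[0,0,0,0,0,0,0]]]'
python3 - <<'E'
from h import *
s,b=snap('wrist','w4')
for l,z in [('dial_centre',.054),('start_top',.052)]:
    for r in look_for('wrist',l)[:2]: print(l,r,at('wrist',r['location'],z,s).round(4))
t=np.array([.5545,-.017,0])-s['ee_pos']; print(s['ee_pos'],R.from_quat(s['ee_rot']).inv().apply(t)/.3, proj('wrist',[.5545,-.017,.052],s))
E
```

```text
time_s: 7.95
ee_pos: [0.5077, 0.0564, 0.1515]
ee_rot: [0.991, -0.136, 0.004, -0.002]
ft_force: [0.7, -0.2, -0.3]
grip_width: 0.001
finger_force: 0.0
dial_centre {'location': [273.8, 247.1], 'score': 0.88} [0.5138 0.0822 0.054 ]
start_top {'location': [427.1, 130.9], 'score': 0.92} [ 0.5541 -0.018   0.052 ]
[0.50772103 0.05636364 0.1514706 ] [0.21288185 0.19563263 0.50542245] [425.19683687 130.70825818]
```

View pics/w4.png

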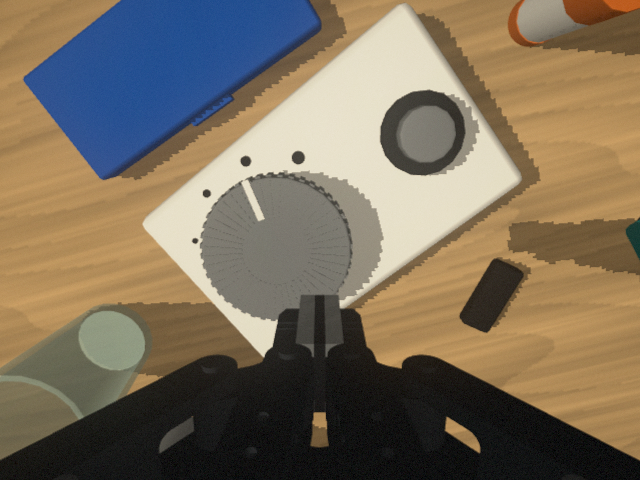

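```bash
python3 - <<'E'
from h import *
s=telemetry.observe()
c=np.array([.5138,.0822])
for n,p,z in [('ptr tip',(246,183),.055),('ptr in',(262,219),.055),('d1',(195,241),.03),('d2',(207,193),.03),('d3',(246,161),.03),('d4',(298,157),.03)]:
    q=at('wrist',p,z,s)[:2]-c; print(n,np.hypot(*q).round(4),-np.arctan2(q[1],q[0]).round(3))
E
```

```text
ptr tip 0.0372 -0.045
ptr in 0.0155 0.037
d1 0.0501 -1.398
d2 0.0474 -0.731
d3 0.0473 -0.056
d4 0.0497 0.597
```

The pointer angle of about −0.05 matches dot 3 at −0.056, so the dial is in the wanted notch. Next is the button.

```bash
python3 -m inch '[[[0.072,0.066,0,0,0,0,0],[0.072,0.066,0,0,0,0,0],[0.071,0.066,0,0,0,0,0],[0,0,0,0,0,0,0],[0,0,0.12,0,0,0,0],[0,0,0.12,0,0,0,0],[0,0,0.06,0,0,0,0],[0,0,0.02,0,0,0,0],[0,0,0.01,0,0,0,0],[0,0,0.01,0,0,0,0],[0,0,0.01,0,0,0,0],[0,0,0,0,0,0,0],[0,0,0,0,0,0,0]]]'
```

```text
time_s: 9.72
ee_pos: [0.5518, -0.019, 0.0457]
ee_rot: [0.991, -0.136, 0.001, -0.0]
ft_force: [-10.9, 2.8, 21.8]
grip_width: -0.002
finger_force: 10.9
```

```bash
python3 - <<'E'
from h import *
snap('wrist','w5')
E
python3 -m inch '[[[0,0,-0.02,0,0,0,0],[0,0,-0.05,0,0,0,0],[0,0,-0.13,0,0,0,0],[0,0,-0.13,0,0,0,0],[0,0,0,0,0,0,0]]]'
python3 - <<'E'
from h import *
snap('wrist','w6')
for r in look_for('wrist','start_top')[:2]: print(r,at('wrist',r['location'],.052,telemetry.observe()).round(4))
a,b=[cv2.imread(f'pics/{n}.png') for n in('w5','w6')]
cv2.imwrite('pics/c.png',cv2.resize(np.hstack([a,b]),(800,300)))
E
```

```text
time_s: 10.4
ee_pos: [0.5543, -0.0189, 0.1457]
ee_rot: [0.991, -0.136, 0.004, -0.001]
ft_force: [0.2, -0.7, -0.8]
grip_width: -0.003
finger_force: 0.0
{'location': [319.0, 247.6], 'score': 0.58} [ 0.5522 -0.0194  0.052 ]
```

View pics/c.png

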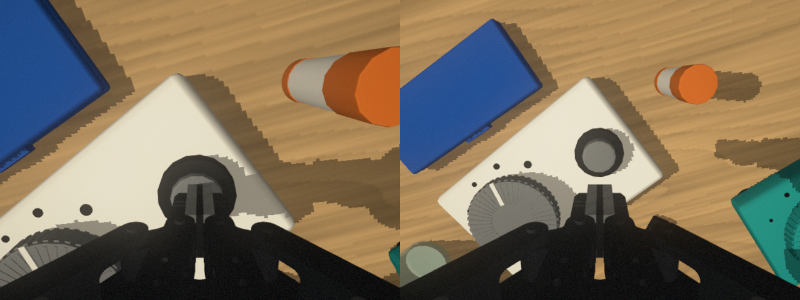

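The left image shows the cap under the fingertip. The right one shows it released, with the pointer still at the third dot. I'll check the pressed depth by projecting the cap outline at both heights.

```bash
python3 - <<'E'
from h import *
def draw(f,p,q,c,zs):
    s={'ee_pos':p,'ee_rot':q}; im=cv2.imread(f'pics/{f}.png'); im=cv2.resize(im,None,fx=2,fy=2,interpolation=cv2.INTER_CUBIC)
    for z,col in zs:
        t=np.linspace(0,2*np.pi,60)
        P=np.array([proj('wrist',[c[0]+.016*np.cos(a),c[1]+.016*np.sin(a),z],s)*2 for a in t]).astype(int)
        cv2.polylines(im,[P],True,col,1)
    return im
zs=[(.052,(0,0,255)),(.046,(0,255,0))]; c=(.5543,-.0178)
a=draw('w5',[.5518,-.019,.0457],[.991,-.136,.001,0],c,zs)[450:850,440:840]
b=draw('w6',[.5543,-.0189,.1457],[.991,-.136,.004,-.001],c,zs[:1])[300:700,440:840]
cv2.imwrite('pics/e.png',np.hstack([a,b]))
E
```

```text
(no output)
```

View pics/e.png

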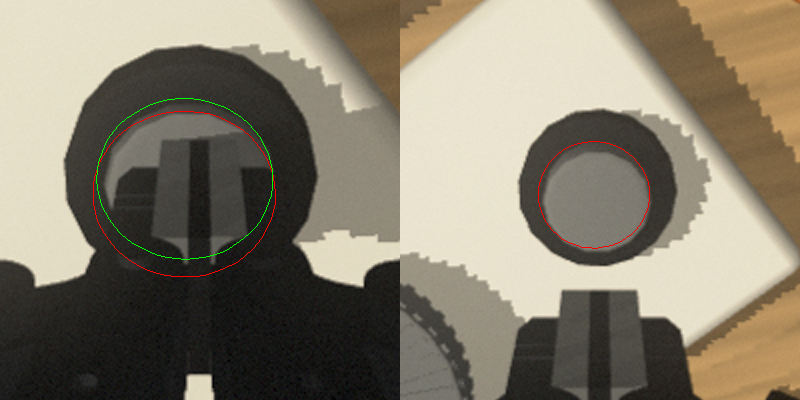

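The cap's offset from the outline when released, about 3 mm, puts the pressed cap at the fully-down height of 0.046. The tip height and the sharp rise in force agree. The cap is back up, the dial is in its notch, and nothing is being touched.

```bash
python3 -c "
from station import robot; print(robot.hand_in())"
```

```text
the job is handed in; nothing more can be done
None
```

I turned the dial by friction to the next notch (pointer at the second largest dot), then pressed the start button fully down and released it. The job is handed in at about 10.5 s, and the last pictures show nothing else moved; the button press peaked at about 22 N vertically, with about 11 N sideways.

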